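# Stop the polishing disc's high spot at the pointer

### The arm

A 7-joint arm with a two-finger parallel gripper is mounted at the origin on the work surface; the furniture and walls round the work are solid. World frame = base frame: x ahead of the robot, y to its left, z up, the work surface at z = 0. Lengths are in m, angles in rad, forces in N, time in s.
With the tool pointing down it reaches from about 0.425 to 1.025 m from the base axis. Payload 9.4 kg.
Tool frame: the origin (TCP) lies on the centre line of the jaws, within the pads' length; the fingertips stand 19 mm ahead of it and the grasp point (between the pads) is the TCP; z points along the fingers, y is the line along which they close (so a half turn about z gives the same grasp; the last joint's range is limited). The gripper opens to 93 mm and grips with 3 to 60 N. Pads are 15 mm wide; open, the fingers measure 128 mm over their backs; the gripper's body (75 mm by 188 mm) begins 65 mm behind the grasp point.
Start: joints at [-1.259, 0.599, -0.003, 1.599, 0.002, 0.943, -0.08], TCP at [0.275, 0.671, 0.238] pointing down, gripper open.
Joint ranges: [-2.57, 2.57], [-0.35, 1.97], [-1.29, 1.29], [0.11, 2.56], [-1.05, 4.19], [0.11, 1.86], [-2.63, 2.63]. Speed limits (rad/s): [2.22, 2.22, 3.01, 3.01, 3.14, 3.14, 3.14].

### API

Orientations are given as a rotation vector (axis times angle).
In Python, from cell import arm, read_camera, silhouettes gives the robot as it stands. The module is installed in compiled form; this text tells all that it offers.
- The arm moves only by the tool play_rows, never from a script. Its argument "rows" is text: rows parted by semicolons, each of 7 numbers parted by spaces: the turn, a rotation vector about the tool's x, y, z in rad, then the shift along the tool's x, y, z in m, then the finger opening in m, from 0 to 0.093. A call has 1 to 8 rows; each row shifts and turns the commanded pose from where the row before left it, along the tool's axes as they then stand; what a row does not reach is not made up. A row lasts 1/12 s, in which the tool goes at most 41.7 mm and 7.16 degrees, less where a joint would pass 70% of its speed; a pose out of reach is approached as far as the arm can. A call with a gripper value outside its range is refused whole. The fingers move at their own pace and stop on an object; "force" is the grip in N (left out, the last holds). Time passes only in rows, so rows that do not move let the fingers close. It gives the time, the measured TCP pose, the force, the opening and the grip force at its end, in the units of the state.
- arm.get_state(): the state, without advancing time (a new reading comes with each control period).
- read_camera(name): name is "side" or "top"; returns a dict with "frame" (480x640x3 uint8, red, green, blue), "fov_y" (degrees; the focal length in pixels is half the picture's height over the tangent of half this angle, whatever the lens; pixels are square), "cx", "cy" (the principal point, pixels), "rvec" (rotation vector, rad) and "tvec" (3), from world to camera coordinates, as OpenCV has them. Camera axes: x right, y down, z forward; pixel columns grow to the right and rows downward; lengths in m; the calibration is good to about 2 mm. A picture is of the moment at which its call begins. There is no depth.
- arm.close_job(): hands the job in; it is judged then, once.
Trained networks look in a picture, given as the dict that the camera call returned (one of the last four; its "shot" number tells which), for a name from the list of things; names that differ only in an ending like _2 or _b are one class to them, and where a whole thing is asked for, a point or a joint stands for the part that bears it (a point fixed in the world has none). Each returns a list of dicts, best first, with "p" (0 to 1); they miss things now and then, are a little off and sometimes report something else, mostly with a low value. They report only what shows in the picture. A call takes as long as a camera call.
- silhouettes(name, picture): "pixels" (480x640 bool, what is visible of it) and "extent" ([left, top, right, bottom] in pixels, round what is visible of it).
The state is a dict: "time": time; "joints": joint angles; "joint_vel": joint speeds; "joint_efforts": joint torques, N m; "tool_pos": TCP position; "tool_rot": TCP orientation; "contact_force": force on the tool from outside, world axes, zero at the start; "wrist_torque": the same for the moment, N m; "finger_gap": finger opening in m; "grasp_force": force on a finger pad.
Only numpy, scipy, OpenCV 4.12 (cv2) and the standard library are available. Lean on these libraries where they do the work, as an engineer would, in place of code of your own. Each camera call takes 0.05 s, during which the arm holds its last target. There are 200 camera calls.

### The job

The polishing disc on the small run-out stand has one high spot, where its blue rim bulges outward. Turn the disc slowly (under half a turn a second) by its black finger peg until the peak of the high spot stands right at the tip of the stand's fixed red pointer, then let go and leave the disc standing there.

Things in the scene. Friction and masses are not known exactly. Their poses are not given: they have to be found in the camera images.
- disc: Level aluminium disc with blue rim, 22 to 34 mm above the desk. Origin on its upright turning axis, at its underside; z up, x towards the high spot. Turns endlessly either way with 2 to 3 N at the peg and stays where left. Rim 69 mm from the axis, but 81 mm at the high spot (bulge about 35 mm wide) and 64 mm at one shallow dip, not wanted. Hub nut in the middle, 26 mm wide, 4 mm high.
- high_spot (a point): Outermost point (peak) of the bulge on the blue rim, at half the disc's thickness: 81 mm from the axis, 28 mm above the desk. It goes round with the disc.
- peg_centre (a point): Centre, half-way up, of the black finger peg: an upright round sleeve 16 mm across, from 36 to 84 mm above the desk, that spins freely on its pin, so it can be held without turning the gripper along. It stands on the disc 44 mm from the axis, 130 degrees counterclockwise (seen from above) from the high spot.
- pointer_tip (a point): Tip of the fixed red pointer, a level cone 12 mm thick on a dark steel block of the grey stand, which is fixed to the desk. It points at the disc's axis; the tip is 85 mm from the axis and 28 mm above the desk, 4 mm outside the high spot's path. Block and pointer are at most 36 mm high. Beware: a monitor 0.41 m high stands right of the stand, up to y = 0.20.

How it is judged:
By the outcome, as a careful person would: the job done as asked, in the order asked, and still so for the second after the job is handed in, with the robot touching nothing.
It also fails if it takes over 43 s, if anything falls off the work surface, if the arm or the gripper's body presses on something with over 40 N, if the wrist force passes 120 N, or if a joint passes its speed limit or range.

## Working session

There is one attempt and no reset: what is moved stays moved. The work goes in short steps, Python scripts to look and compute and a tool call to move; the robot and the scene stay as the last step left them, time stands still between calls to the robot, and variables do not carry over. Pictures are saved under pics/ and viewed, at most 10 in all, crops included, and the job is handed in when it is done.

Besides the shell and the picture viewer there is one more tool, called after "Request:" as name(argument=value, ...), one argument or row to a line, values as JSON. play_rows: Moves the arm, as the interface text tells. Its arguments: {"type":"object","properties":{"rows":{"type":"string"},"force":{"type":"number"}},"required":["rows"]}

```bash
mkdir -p pics; cat > h.py <<'E'
import numpy as np, cv2
from cell import arm, read_camera, silhouettes
from scipy.spatial.transform import Rotation as R
def K(c):
    f=240/np.tan(np.radians(c["fov_y"])/2); return np.array([[f,0,c["cx"]],[0,f,c["cy"]],[0,0,1]])
def ray(c,u,v):
    Rm=cv2.Rodrigues(np.array(c["rvec"],float))[0]; t=np.array(c["tvec"],float).ravel()
    d=Rm.T@np.linalg.solve(K(c),[u,v,1.]); return -Rm.T@t,d
def atz(c,u,v,z):
    o,d=ray(c,u,v); return o+d*(z-o[2])/d[2]
def proj(c,p):
    return cv2.projectPoints(np.array(p,float).reshape(-1,1,3),np.array(c["rvec"],float),np.array(c["tvec"],float),K(c),None)[0].reshape(-1,2)
E
python3 - <<'E'
from h import *
s=arm.get_state();print({k:np.round(v,3) for k,v in s.items()})
for n in("side","top"):
    c=read_camera(n);cv2.imwrite(f"pics/{n}0.png",c["frame"][:,:,::-1])
    o,_=ray(c,0,0);print(n,c["fov_y"],o)
    for t in("disc","high_spot","peg_centre","pointer_tip"):
        for r in silhouettes(t,c)[:2]:
            ys,xs=np.nonzero(r["pixels"]);print(t,r["p"],r["extent"],xs.mean(),ys.mean(),len(xs))
            if t=="disc":print(atz(c,xs.mean(),ys.mean(),.03))
E
```

```text
{'time': np.float64(0.0), 'joints': array([-1.259,  0.6  , -0.003,  1.6  ,  0.002,  0.943, -0.08 ]), 'joint_vel': array([-0.001,  0.002,  0.002,  0.001, -0.   ,  0.   ,  0.   ]), 'joint_efforts': array([-0.0000e+00, -7.6507e+01,  1.4970e+00, -2.5235e+01, -5.2000e-02,
        1.7000e-02,  0.0000e+00]), 'tool_pos': array([0.275, 0.67 , 0.237]), 'tool_rot': array([-6.070e-01, -3.082e+00,  3.000e-03]), 'contact_force': array([-0.043,  0.307,  0.781]), 'wrist_torque': array([ 0.043, -0.005,  0.018]), 'grasp_force': np.float64(0.0), 'finger_gap': np.float64(0.093)}
side 42.534039270378905 [-0.15721966  0.51358346  0.63394658]
disc 0.75 [321.7, 250.0, 420.9, 324.6] 369.2032976988585 285.9768073926436 5519
[0.44406166 0.30625321 0.03      ]
high_spot 0.9 [319.9, 246.0, 416.1, 323.0] 368.9150046598322 285.8357875116496 5365
peg_centre 0.58 [336.3, 261.3, 348.6, 289.9] 341.8119891008174 276.1117166212534 367
pointer_tip 0.61 [318.4, 247.9, 414.6, 369.7] 367.1861898890259 308.0724134065688 8921
top 47.24958782489172 [0.37596675 0.34293821 0.92553415]
disc 0.89 [288.5, 225.0, 372.9, 309.0] 330.167510033153 267.0143081486652 5731
[0.44988947 0.30490446 0.03      ]
high_spot 0.72 [288.4, 225.4, 374.4, 310.7] 330.2546529831275 267.10871455905374 5749
peg_centre 0.39 [299.3, 266.5, 308.4, 278.7] 303.42045454545456 272.17045454545456 88
pointer_tip 0.78 [275.5, 225.0, 372.1, 351.9] 324.89937666963493 283.1861086375779 7861
```

View pics/top0.png

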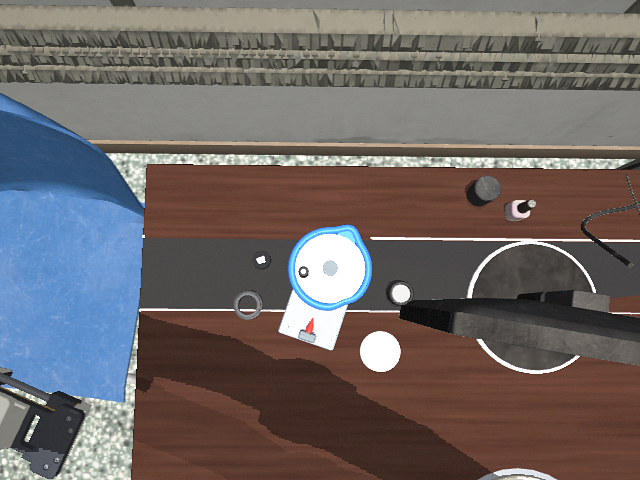

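View pics/side0.png

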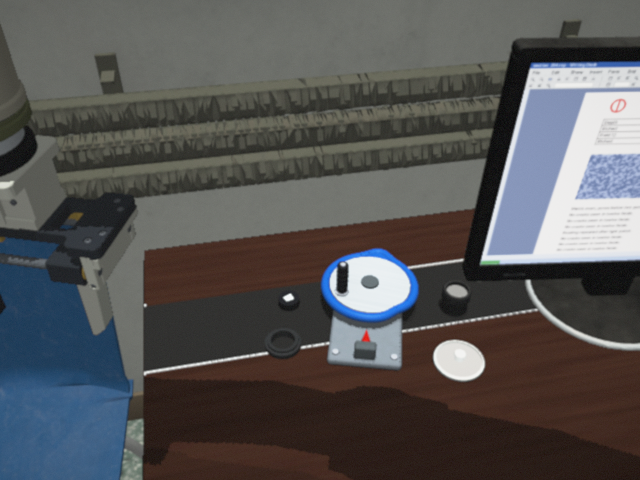

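The top view shows the disc centred near (330,268) with its hub, the peg near (303,271), the bulge near (350,228), and the red pointer near (309,325) with its tip towards the disc. The side view agrees: peg near (342,277), bulge at the back near (377,250), red pointer near (366,337).

```bash
cat >> h.py <<'E'
from scipy.optimize import least_squares
def measure(c,Z=.031,hint=(.45,.305)):
    """returns axis centre, bulge angle, pointer angle (rad, world)"""
    hsv=cv2.cvtColor(c["frame"],cv2.COLOR_RGB2HSV)
    m=cv2.inRange(hsv,(95,100,90),(118,255,255)); u,v=proj(c,[*hint,.03])[0]
    box=np.zeros_like(m); cv2.circle(box,(int(u),int(v)),75,255,-1); m&=box
    cs,_=cv2.findContours(m,cv2.RETR_EXTERNAL,cv2.CHAIN_APPROX_NONE)
    p=max(cs,key=cv2.contourArea).reshape(-1,2)
    w=np.array([atz(c,*q,Z)[:2] for q in p])
    f=least_squares(lambda x:np.hypot(*(w-x[:2]).T)-x[2],[*w.mean(0),.069],loss="cauchy",f_scale=.001)
    ctr=f.x[:2]; d=w-ctr; r=np.hypot(*d.T); a=np.arctan2(d[:,1],d[:,0])
    k=r>f.x[2]+.004; b=np.angle(np.sum((r[k]-f.x[2]-.004)*np.exp(1j*a[k])))
    red=(cv2.inRange(hsv,(0,140,110),(8,255,255))|cv2.inRange(hsv,(172,140,110),(180,255,255)))&box
    ys,xs=np.nonzero(red); pt=np.array([atz(c,x,y,.028)[:2] for x,y in zip(xs,ys)])-ctr
    pa=np.arctan2(*pt.mean(0)[::-1]) if len(pt) else np.nan
    return dict(ctr=ctr,R=f.x[2],rmax=r.max(),arm=a[r.argmax()],bulge=b,n=len(pt),ptr=pa,tipr=np.hypot(*pt.T).min() if len(pt) else 0)
E
python3 - <<'E'
from h import *
for n in("top","side"):
    c=read_camera(n);m=measure(c);print(n,{k:np.round(v,4) for k,v in m.items()})
    for t in ("bulge","ptr"):print(t,np.degrees(m[t]))
    r=silhouettes("peg_centre",c)
    if r:
        ys,xs=np.nonzero(r[0]["pixels"]);
        for z in(.06,.084):
            p=atz(c,xs.mean(),ys.mean(),z);d=p[:2]-m["ctr"];print(z,p,np.hypot(*d),np.degrees(np.arctan2(d[1],d[0])))
    p=np.r_[m["ctr"],.06]+.044*np.array([np.cos(m["bulge"]+np.radians(130)),np.sin(m["bulge"]+np.radians(130)),0]);print("pegpred",p,proj(c,p))
    if n=="top":
        x,y=proj(c,[*m["ctr"],.03])[0].astype(int);cv2.imwrite("pics/crop1.png",cv2.resize(c["frame"][y-75:y+95,x-85:x+85,::-1],None,fx=3.5,fy=3.5,interpolation=2))
print(R.from_rotvec(arm.get_state()["tool_rot"]).as_matrix().round(3))
E
```

```text
top {'ctr': array([0.4484, 0.3058]), 'R': np.float64(0.0683), 'rmax': np.float64(0.0801), 'arm': np.float64(-0.4746), 'bulge': np.float64(-0.4776), 'n': np.int64(65), 'ptr': np.float64(2.8206), 'tipr': np.float64(0.0806)}
bulge -27.366636695248925
ptr 161.6069988633155
pegpred [0.43878913 0.34869642 0.06      ] [[303.22256509 272.21957276]]
side {'ctr': array([0.4461, 0.306 ]), 'R': np.float64(0.0696), 'rmax': np.float64(0.0835), 'arm': np.float64(-0.493), 'bulge': np.float64(-0.4726), 'n': np.int64(45), 'ptr': np.float64(2.8227), 'tipr': np.float64(0.0858)}
bulge -27.078244479161985
ptr 161.72753105251815
0.06 [0.43877885 0.34853732 0.06      ] 0.04319322660257507 99.72051355670085
0.084 [0.41385673 0.35543885 0.084     ] 0.05903848573308137 123.0698007758375
pegpred [0.4362324  0.34884998 0.06      ] [[341.9695732  278.32285005]]
[[-0.925  0.379  0.   ]
 [ 0.379  0.925 -0.   ]
 [-0.    -0.    -1.   ]]
```

View pics/crop1.png

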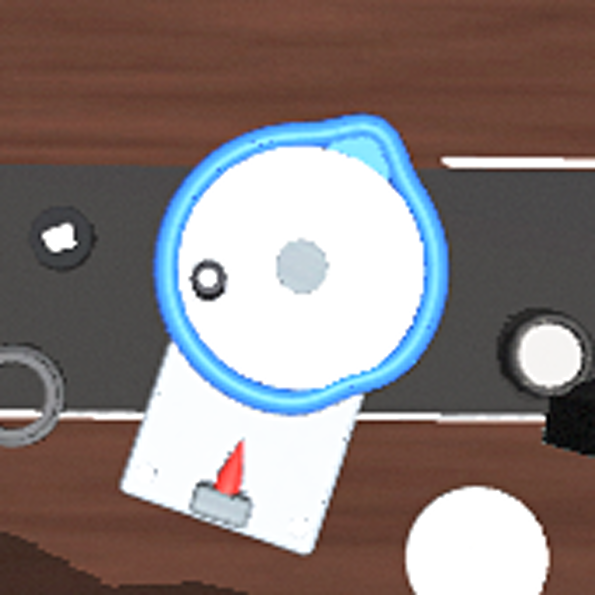

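The crop confirms the fit: the bulge is at about −27° world, the pointer at about 161.7° and the peg at about 103°. Going clockwise means about 171° of turn. I'll rotate the tool so the jaws close along world x, which keeps the body clear of the monitor, and check where the monitor is in the meantime.

Request:
play_rows(
  rows="0 0 0.118 0 0 0 0.093;0 0 0.118 0 0 0 0.093;0 0 0.118 0 0 0 0.093;0 0 0.118 0 0 0 0.093;0 0 0.118 0 0 0 0.093;0 0 0.118 0 0 0 0.093;0 0 0.118 0 0 0 0.093;0 0 0.118 0 0 0 0.093",
  force=20,
)

```text
time: 1.37
tool_pos: [0.2748, 0.6709, 0.2377]
tool_rot: [-1.949, -2.464, -0.0]
contact_force: [1.0, 0.5, 0.2]
finger_gap: 0.0929
grasp_force: 0.0
```

Request:
play_rows(
  rows="0 0 0.118 0 0 0 0.093;0 0 0.118 0 0 0 0.093;0 0 0 -0.025 0.014 0 0.093;0 0 0 -0.025 0.014 0 0.093;0 0 0 -0.025 0.014 0 0.093;0 0 0 -0.025 0.014 0 0.093;0 0 0 -0.025 0.014 0 0.093;0 0 0 -0.025 0.014 0 0.093",
)

```text
time: 2.03
tool_pos: [0.3596, 0.5199, 0.2378]
tool_rot: [-2.219, -2.224, -0.001]
contact_force: [0.6, 0.1, 0.3]
finger_gap: 0.0932
grasp_force: 0.0
```

```bash
python3 - <<'E'
from h import *
c=read_camera("top");s=read_camera("side")
for q in((402,306),(402,318),(640,340),(640,372)):print(q,atz(c,*q,.41)[:2],atz(c,*q,.2)[:2])
cv2.imwrite("pics/s2.png",np.hstack([c["frame"],s["frame"]])[::2,::2,::-1])
st=arm.get_state();print(st["joints"].round(3),st["tool_pos"].round(4),R.from_rotvec(st["tool_rot"]).as_matrix().round(3))
E
```

```text
(402, 306) [0.38263004 0.25375062] [0.38534429 0.21742055]
(402, 318) [0.37152776 0.25389812] [0.36971957 0.21762813]
(640, 340) [0.35306503 0.03219195] [ 0.34373614 -0.09438883]
(640, 372) [0.32392793 0.03425612] [ 0.30273021 -0.09148382]
[-1.273  0.501  0.332  1.839 -0.21   0.836 -0.841] [0.3626 0.5164 0.2384] [[ 0.004  1.     0.001]
 [ 1.    -0.004 -0.001]
 [-0.001  0.001 -1.   ]]
```

View pics/s2.png

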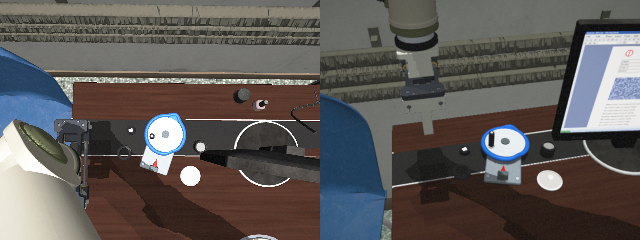

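The arm is moving freely with its elbow on the left. The monitor edge is at about (0.37, 0.20), well off to the right. Next I go above the peg.

Request:
play_rows(
  rows="0 0 0 -0.021 0.0095 0 0.07;0 0 0 -0.021 0.0095 0 0.06;0 0 0 -0.021 0.0095 0.01 0.06;0 0 0 -0.021 0.0095 0.015 0.06;0 0 0 -0.021 0.0095 0.015 0.06;0 0 0 -0.021 0.0095 0.02 0.06;0 0 0 -0.021 0.0095 0.02 0.06;0 0 0 -0.020 0.0085 0.02 0.06",
)

```text
time: 2.8
tool_pos: [0.4349, 0.3541, 0.1371]
tool_rot: [-2.218, -2.224, -0.002]
contact_force: [-0.6, 0.6, -0.8]
finger_gap: 0.06
grasp_force: 0.0
```

```bash
python3 - <<'E'
from h import *
s=read_camera("side");c=read_camera("top")
cv2.imwrite("pics/s3.png",np.hstack([s["frame"][100:400,200:500],c["frame"][150:450,150:450]])[:,:,::-1])
st=arm.get_state();print(st["joints"].round(3),st["tool_pos"].round(4),st["time"],st["contact_force"])
r=silhouettes("peg_centre",s)
for q in r[:1]:
    ys,xs=np.nonzero(q["pixels"]);print(q["p"],q["extent"],atz(s,xs.mean(),ys.mean(),.06))
E
```

```text
[-0.957  0.556  0.256  2.082 -0.261  0.537 -0.514] [0.4348 0.3504 0.1353] 2.9 [-0.59826073  0.13772584  0.09930452]
0.69 [335.6, 261.4, 348.2, 291.4] [0.43603441 0.34949814 0.06      ]
```

View pics/s3.png

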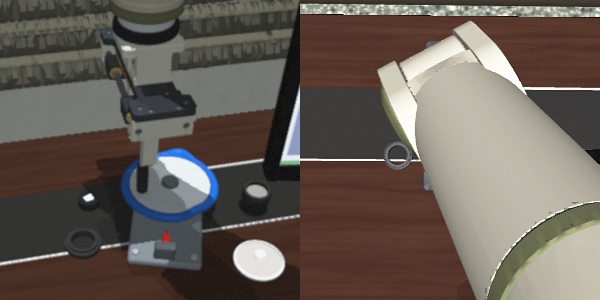

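The gripper is above the peg; in the crop the fingertips are near (148,165) and the peg near (142,180). At the far end of the turn the forearm would come near the monitor, so I'll lean the tool towards +y, tilting about the jaw-closing axis, before descending.

Request:
play_rows(
  rows="0 -0.117 0 0 0 0 0.06;0 -0.117 0 0 0 0 0.06;0 -0.116 0 0 0 0 0.06;0 0 0 0.0045 0.0006 0.0132 0.06;0 0 0 0.0045 0.0006 0.0132 0.06;0 0 0 0.0045 0.0006 0.0132 0.06;0 0 0 0.0045 0.0006 0.0132 0.06;0 0 0 0.0045 0.0006 0.0132 0.06",
)

```text
time: 3.62
tool_pos: [0.4372, 0.3545, 0.0674]
tool_rot: [2.028, 2.035, -0.356]
contact_force: [0.4, 0.1, -0.6]
finger_gap: 0.0598
grasp_force: 0.0
```

Request:
play_rows(
  rows="0 0 0 0 0 0 0.06;0 0 0 0 0 0 0.05;0 0 0 0 0 0 0.04;0 0 0 0 0 0 0.025;0 0 0 0 0 0 0.01;0 0 0 0 0 0 0.01;0 0 0 0 0 0 0.01;0 0 0 0 0 0 0.01",
)

```text
time: 4.28
tool_pos: [0.4377, 0.3528, 0.0682]
tool_rot: [2.029, 2.033, -0.358]
contact_force: [4.7, -0.0, 1.2]
finger_gap: 0.0178
grasp_force: 2.4
```

```bash
python3 - <<'E'
from h import *
s=read_camera("side");c=read_camera("top")
cv2.imwrite("pics/s4.png",np.hstack([s["frame"][50:450,200:500],c["frame"][50:450,150:450]])[:,:,::-1])
st=arm.get_state();print({k:np.round(st[k],4) for k in("joints","tool_pos","time","contact_force","finger_gap","grasp_force")})
print(R.from_rotvec(st["tool_rot"]).as_matrix().round(3));m=measure(s);print(m,np.degrees(m["bulge"]))
E
```

```text
{'joints': array([-1.1777,  0.7847,  0.435 ,  1.9557, -0.1001,  0.7147, -0.7339]), 'tool_pos': array([0.4379, 0.3528, 0.0682]), 'time': np.float64(4.3833), 'contact_force': array([1.1519, 0.491 , 1.7298]), 'finger_gap': np.float64(0.0153), 'grasp_force': np.float64(19.9999)}
[[-0.002  1.     0.001]
 [ 0.94   0.002 -0.342]
 [-0.342  0.001 -0.94 ]]
{'ctr': array([0.44950142, 0.30521427]), 'R': np.float64(0.059025816638617244), 'rmax': np.float64(0.08011708193672316), 'arm': np.float64(-0.5050057638916349), 'bulge': np.float64(-2.7754375042101387), 'n': 45, 'ptr': np.float64(2.8263157727952843), 'tipr': np.float64(0.08927147387464873)} -159.02085529356359
```

View pics/s4.png

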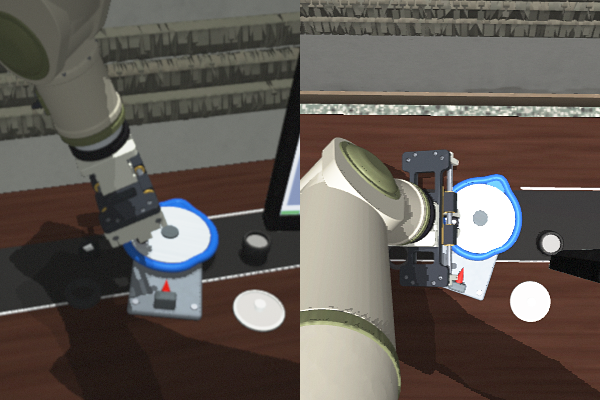

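The peg is gripped (gap 15 mm), the arm sits well to the left, and the disc hasn't moved. Now I compute the arc.

```bash
python3 - <<'E'
import numpy as np
a=np.radians(102.7-np.linspace(0,171,33));p=.044*np.c_[np.cos(a),np.sin(a)]
q=np.round(np.c_[.94*p[:,1],p[:,0],-.342*p[:,1]],4);d=np.diff(q,axis=0)
for i in range(0,32,8):print(";".join("0 0 0 %.4f %.4f %.4f 0.01"%tuple(r) for r in d[i:i+8]))
E
```

```text
0 0 0 0.0007 0.0041 -0.0002 0.01;0 0 0 0.0003 0.0041 -0.0001 0.01;0 0 0 0.0000 0.0041 0.0000 0.01;0 0 0 -0.0004 0.0040 0.0001 0.01;0 0 0 -0.0008 0.0041 0.0003 0.01;0 0 0 -0.0011 0.0039 0.0004 0.01;0 0 0 -0.0014 0.0038 0.0005 0.01;0 0 0 -0.0018 0.0036 0.0007 0.01
0 0 0 -0.0021 0.0035 0.0007 0.01;0 0 0 -0.0024 0.0032 0.0009 0.01;0 0 0 -0.0026 0.0030 0.0010 0.01;0 0 0 -0.0029 0.0027 0.0010 0.01;0 0 0 -0.0031 0.0024 0.0012 0.01;0 0 0 -0.0034 0.0021 0.0012 0.01;0 0 0 -0.0034 0.0017 0.0012 0.01;0 0 0 -0.0037 0.0014 0.0014 0.01
0 0 0 -0.0037 0.0011 0.0013 0.01;0 0 0 -0.0038 0.0006 0.0014 0.01;0 0 0 -0.0039 0.0003 0.0014 0.01;0 0 0 -0.0038 -0.0001 0.0014 0.01;0 0 0 -0.0038 -0.0005 0.0014 0.01;0 0 0 -0.0038 -0.0009 0.0014 0.01;0 0 0 -0.0037 -0.0012 0.0013 0.01;0 0 0 -0.0035 -0.0016 0.0013 0.01
0 0 0 -0.0034 -0.0019 0.0012 0.01;0 0 0 -0.0032 -0.0023 0.0012 0.01;0 0 0 -0.0030 -0.0026 0.0011 0.01;0 0 0 -0.0028 -0.0028 0.0010 0.01;0 0 0 -0.0025 -0.0032 0.0009 0.01;0 0 0 -0.0022 -0.0033 0.0008 0.01;0 0 0 -0.0019 -0.0036 0.0007 0.01;0 0 0 -0.0016 -0.0037 0.0006 0.01
```

Request:
play_rows(
  rows="0 0 0 0.0007 0.0041 -0.0002 0.01;0 0 0 0.0003 0.0041 -0.0001 0.01;0 0 0 0.0000 0.0041 0.0000 0.01;0 0 0 -0.0004 0.0040 0.0001 0.01;0 0 0 -0.0008 0.0041 0.0003 0.01;0 0 0 -0.0011 0.0039 0.0004 0.01;0 0 0 -0.0014 0.0038 0.0005 0.01;0 0 0 -0.0018 0.0036 0.0007 0.01",
)

```text
time: 5.05
tool_pos: [0.4691, 0.3487, 0.0681]
tool_rot: [2.029, 2.034, -0.358]
contact_force: [-3.0, 2.0, 5.4]
finger_gap: 0.0159
grasp_force: 20.0
```

Request:
play_rows(
  rows="0 0 0 -0.0021 0.0035 0.0007 0.01;0 0 0 -0.0024 0.0032 0.0009 0.01;0 0 0 -0.0026 0.0030 0.0010 0.01;0 0 0 -0.0029 0.0027 0.0010 0.01;0 0 0 -0.0031 0.0024 0.0012 0.01;0 0 0 -0.0034 0.0021 0.0012 0.01;0 0 0 -0.0034 0.0017 0.0012 0.01;0 0 0 -0.0037 0.0014 0.0014 0.01",
)

```text
time: 5.72
tool_pos: [0.4901, 0.3233, 0.0682]
tool_rot: [2.029, 2.034, -0.356]
contact_force: [0.7, 2.2, 5.8]
finger_gap: 0.0157
grasp_force: 20.0
```

Forces are small and the grip is good, so I continue.

Request:
play_rows(
  rows="0 0 0 -0.0037 0.0011 0.0013 0.01;0 0 0 -0.0038 0.0006 0.0014 0.01;0 0 0 -0.0039 0.0003 0.0014 0.01;0 0 0 -0.0038 -0.0001 0.0014 0.01;0 0 0 -0.0038 -0.0005 0.0014 0.01;0 0 0 -0.0038 -0.0009 0.0014 0.01;0 0 0 -0.0037 -0.0012 0.0013 0.01;0 0 0 -0.0035 -0.0016 0.0013 0.01",
)

```text
time: 6.38
tool_pos: [0.4875, 0.2903, 0.0681]
tool_rot: [2.029, 2.032, -0.358]
contact_force: [2.9, 2.5, 6.0]
finger_gap: 0.0154
grasp_force: 20.0
```

Request:
play_rows(
  rows="0 0 0 -0.0034 -0.0019 0.0012 0.01;0 0 0 -0.0032 -0.0023 0.0012 0.01;0 0 0 -0.0030 -0.0026 0.0011 0.01;0 0 0 -0.0028 -0.0028 0.0010 0.01;0 0 0 -0.0025 -0.0032 0.0009 0.01;0 0 0 -0.0022 -0.0033 0.0008 0.01;0 0 0 -0.0019 -0.0036 0.0007 0.01;0 0 0 -0.0016 -0.0037 0.0006 0.01",
)

```text
time: 7.05
tool_pos: [0.4636, 0.2687, 0.0681]
tool_rot: [2.029, 2.033, -0.358]
contact_force: [0.8, 3.6, 6.5]
finger_gap: 0.0156
grasp_force: 20.0
```

```bash
python3 - <<'E'
from h import *
for i in range(4): read_camera("side")
s=read_camera("side");c=read_camera("top")
cv2.imwrite("pics/s5.png",np.hstack([cv2.resize(s["frame"][200:400,270:470],(400,400)),cv2.resize(c["frame"][180:380,230:430],(400,400))])[:,:,::-1])
st=arm.get_state();print({k:np.round(st[k],4) for k in("joints","tool_pos","time","contact_force","finger_gap","grasp_force")})
E
```

```text
{'joints': array([-1.0679,  0.7603,  0.4449,  2.0471, -0.0614,  0.6195, -0.6437]), 'tool_pos': array([0.4627, 0.2684, 0.0681]), 'time': np.float64(7.35), 'contact_force': array([-1.3653,  2.5292,  8.5834]), 'finger_gap': np.float64(0.0158), 'grasp_force': np.float64(20.0018)}
```

View pics/s5.png

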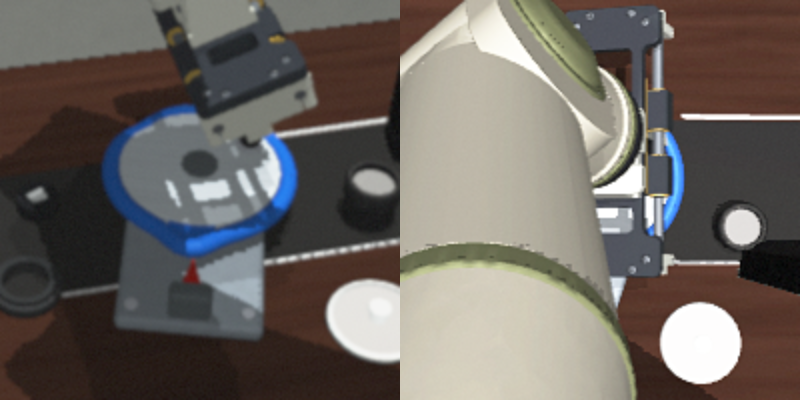

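The bulge now faces the red pointer, at (190,245) against the tip at (192,262) in the left half. I'll release and retreat, then measure with a clear view.

Request:
play_rows(
  rows="0 0 0 0 0 0 0.025;0 0 0 0 0 0 0.045;0 0 0 0 0 0 0.045;0 0 0 0 0 0 0.045;0 0 0 0 0 -0.015 0.045;0 0 0 0 0 -0.02 0.045;0 0 0 0 0 -0.03 0.045;0 0 0 0 0 -0.03 0.045",
)

```text
time: 8.02
tool_pos: [0.463, 0.301, 0.1577]
tool_rot: [2.029, 2.032, -0.362]
contact_force: [1.2, 0.1, -1.0]
finger_gap: 0.0448
grasp_force: 0.0
```

Request:
play_rows(
  rows="0 0 0 0.03 0 -0.015 0.045;0 0 0 0.035 0 -0.01 0.045;0 0 0 0.035 0 -0.01 0.045;0 0 0 0.035 0 -0.01 0.045;0 0 0 0.035 0 -0.01 0.045;0 0 0 0.035 0 -0.01 0.045;0 0 0 0.03 0 -0.01 0.045;0 0 0 0 0 0 0.045",
)

```text
time: 8.68
tool_pos: [0.4603, 0.5548, 0.1449]
tool_rot: [2.024, 2.042, -0.357]
contact_force: [-2.4, -0.7, -0.1]
finger_gap: 0.0453
grasp_force: 0.0
```

```bash
python3 - <<'E'
from h import *
for i in range(2): read_camera("side")
for n in("side","top"):
    c=read_camera(n)
    cv2.imwrite(f"pics/f_{n}.png",cv2.resize(c["frame"][190:390,250:450],(600,600),interpolation=2)[:,:,::-1])
    m=measure(c);print(n,{k:np.round(v,4) for k,v in m.items()},"err deg",np.degrees(m["bulge"]-m["ptr"]),np.degrees(m["arm"]-m["ptr"]))
st=arm.get_state();print({k:np.round(st[k],4) for k in("joints","tool_pos","time","contact_force","finger_gap")})
E
```

```text
side {'ctr': array([0.4432, 0.3064]), 'R': np.float64(0.0684), 'rmax': np.float64(0.0812), 'arm': np.float64(2.7479), 'bulge': np.float64(2.7671), 'n': np.int64(52), 'ptr': np.float64(2.816), 'tipr': np.float64(0.0811)} err deg -2.7983871628740804 -3.899303339704719
top {'ctr': array([0.4476, 0.3058]), 'R': np.float64(0.0683), 'rmax': np.float64(0.0799), 'arm': np.float64(2.7586), 'bulge': np.float64(2.7787), 'n': np.int64(67), 'ptr': np.float64(2.8368), 'tipr': np.float64(0.0707)} err deg -3.326593426559542 -4.478838950532951
{'joints': array([-1.2686,  0.8454,  0.4529,  1.4933, -0.1315,  1.1465, -0.8358]), 'tool_pos': array([0.4634, 0.5464, 0.1468]), 'time': np.float64(8.8833), 'contact_force': array([0.8032, 0.0587, 0.0056]), 'finger_gap': np.float64(0.0453)}
```

View pics/f_top.png

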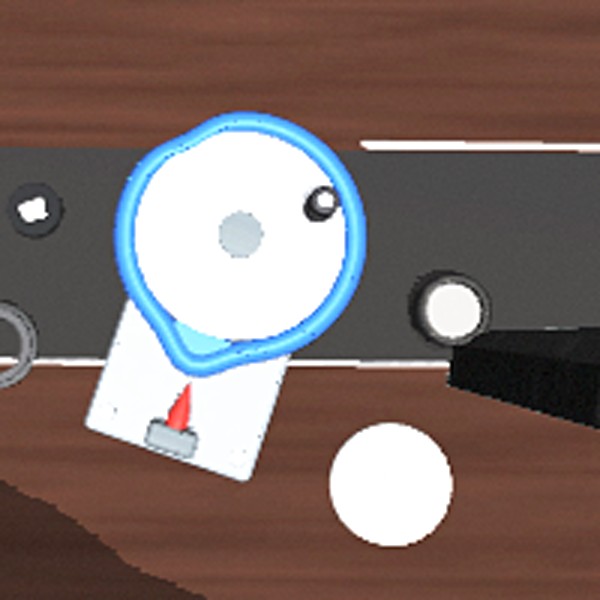

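```bash
cat > fin.py <<'E'
from h import *
def fine(c,ctr,S=6):
    f=c["frame"]; u,v=proj(c,[*ctr,.03])[0]; x0,y0=int(u)-60,int(v)-60
    g=cv2.resize(f[y0:y0+140,x0:x0+120],None,fx=S,fy=S,interpolation=cv2.INTER_CUBIC)
    pix=lambda p:((p+.5)/S-.5+[x0,y0])
    hsv=cv2.cvtColor(g,cv2.COLOR_RGB2HSV)
    b=cv2.inRange(hsv,(95,90,90),(120,255,255))
    p=max(cv2.findContours(b,0,1)[0],key=cv2.contourArea).reshape(-1,2)
    w=np.array([atz(c,*pix(q),.028)[:2] for q in p])-ctr; r=np.hypot(*w.T); a=np.degrees(np.arctan2(w[:,1],w[:,0]))%360
    out=[]
    for L in(.073,.075,.077,.0785): k=(r>L); out.append((a[k].min()+a[k].max())/2 if k.any() else 0)
    m=cv2.inRange(hsv,(0,120,90),(8,255,255))|cv2.inRange(hsv,(172,120,90),(180,255,255))
    n,l,st,_=cv2.connectedComponentsWithStats(m); i=1+st[1:,4].argmax(); ys,xs=np.nonzero(l==i)
    t=np.array([atz(c,*pix(np.array(q)),.028)[:2] for q in zip(xs[::7],ys[::7])]) -ctr
    rr=np.hypot(*t.T); k=rr<rr.min()+.004; tip=t[k].mean(0); e=np.linalg.svd(t-t.mean(0))[2][0]
    return np.round(out,1),"rmax",r.max().round(4),"tip r",rr.min().round(4),"tipang",np.degrees(np.arctan2(tip[1],tip[0])).round(2),"meanang",np.degrees(np.arctan2(*t.mean(0)[::-1])).round(2),g
E
python3 - <<'E'
from fin import *
for n in("top","side"):
    c=read_camera(n)
    for ctr in([.4475,.306],[.4465,.306]):
        o=fine(c,np.array(ctr));print(n,ctr,o[:-1])
    if n=="top":cv2.imwrite("pics/z.png",o[-1][330:840,60:600,::-1])
    for r in silhouettes("peg_centre",c)[:1]:
        ys,xs=np.nonzero(r["pixels"]);p=atz(c,xs.mean(),ys.mean(),.06 if n=="side" else .07);print("peg",r["p"],p,np.degrees(np.arctan2(p[1]-.306,p[0]-.4472)))
E
```

```text
top [0.4475, 0.306] (array([159.4, 159.2, 159.3, 159.3]), 'rmax', np.float64(0.0801), 'tip r', np.float64(0.0672), 'tipang', np.float64(25.57), 'meanang', np.float64(4.73))
top [0.4465, 0.306] (array([159.1, 159. , 159. , 158.8]), 'rmax', np.float64(0.0792), 'tip r', np.float64(0.0681), 'tipang', np.float64(26.41), 'meanang', np.float64(5.16))
side [0.4475, 0.306] (array([180.1, 160. , 159.9, 160.2]), 'rmax', np.float64(0.0835), 'tip r', np.float64(0.0841), 'tipang', np.float64(161.93), 'meanang', np.float64(161.98))
side [0.4465, 0.306] (array([180. , 247. , 159.5, 159.7]), 'rmax', np.float64(0.0826), 'tip r', np.float64(0.0832), 'tipang', np.float64(161.72), 'meanang', np.float64(161.8))
peg 0.68 [0.46294566 0.26359425 0.06      ] -69.62955720644135
```

View pics/z.png

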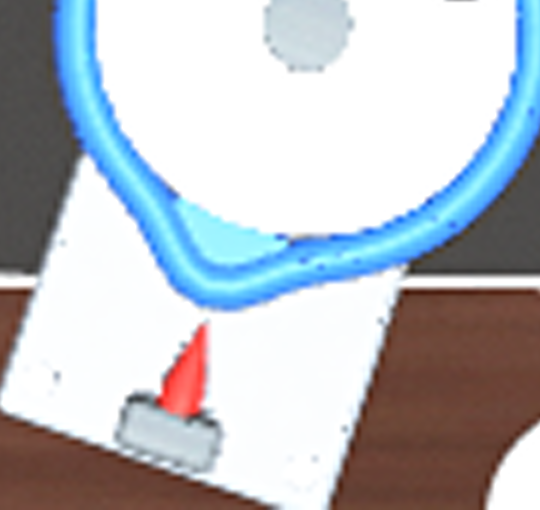

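In the zoom the peak is near (217,300), slightly clockwise of the line from the hub through the pointer tip at (207,322). The measurements put it 1.3 to 2.4° short, so I'll regrip and turn back about 2° counterclockwise.

Request:
play_rows(
  rows="0 0 0 -0.03 0 0.01 0.045;0 0 0 -0.035 0 0.01 0.045;0 0 0 -0.035 0 0.01 0.045;0 0 0 -0.035 0 0.01 0.045;0 0 0 -0.035 0 0.01 0.045;0 0 0 -0.035 0 0.01 0.045;0 0 0 -0.03 0 0.015 0.045;0 0 0 0 0 0 0.045",
)

```text
time: 9.75
tool_pos: [0.4633, 0.2933, 0.1584]
tool_rot: [2.036, 2.024, -0.364]
contact_force: [-0.6, -1.1, 0.5]
finger_gap: 0.0451
grasp_force: 0.0
```

Request:
play_rows(
  rows="0 0 0 0 0 0.02 0.045;0 0 0 0 0 0.025 0.045;0 0 0 0 0 0.025 0.045;0 0 0 0 0 0.024 0.045;0 0 0 0 0 0 0.045;0 0 0 0 0 0 0.045;0 0 0 0 0 0 0.045;0 0 0 0 0 0 0.045",
)

```text
time: 10.42
tool_pos: [0.4643, 0.2703, 0.0701]
tool_rot: [2.029, 2.033, -0.355]
contact_force: [0.2, 0.1, 0.6]
finger_gap: 0.045
grasp_force: 0.0
```

```bash
python3 -c "
from cell import arm
s=arm.get_state();print(s['tool_pos'],s['contact_force'],s['time'])"
```

```text
[0.46431748 0.27028924 0.07011485] [0.1788172  0.14403154 0.55396983] 10.4167
```

Request:
play_rows(
  rows="0 0 0 -0.0035 0 0.001 0.045;0 0 0 0 0 0 0.03;0 0 0 0 0 0 0.022;0 0 0 0 0 0 0.019;0 0 0 0 0 0 0.017;0 0 0 0 0 0 0.01;0 0 0 0 0 0 0.01;0 0 0 0 0 0 0.01",
)

```text
time: 11.08
tool_pos: [0.4635, 0.2658, 0.0692]
tool_rot: [2.029, 2.033, -0.359]
contact_force: [-1.3, 1.3, 2.6]
finger_gap: 0.0157
grasp_force: 20.0
```

Request:
play_rows(
  rows="0 0 0 0 0 0 0.01;0 0 0 0 0 0 0.01;0 0 0 0 0 0 0.01;0 0 0 0 0 0 0.01;0 0 0 0 0 0 0.01;0 0 0 0 0 0 0.01",
)

```text
time: 11.58
tool_pos: [0.4635, 0.2658, 0.0692]
tool_rot: [2.029, 2.033, -0.359]
contact_force: [-1.8, 0.9, 4.6]
finger_gap: 0.0157
grasp_force: 20.0
```

Request:
play_rows(
  rows="0 0 0 0 0 0 0.025;0 0 0 0 0 0 0.045;0 0 0 0 0 0 0.045;0 0 0 0 0 0 0.045;0 0 0 0 0 -0.015 0.045;0 0 0 0 0 -0.02 0.045;0 0 0 0 0 -0.03 0.045;0 0 0 0 0 -0.03 0.045",
)

```text
time: 12.25
tool_pos: [0.4634, 0.298, 0.159]
tool_rot: [2.029, 2.032, -0.361]
contact_force: [0.2, -0.7, -0.4]
finger_gap: 0.0451
grasp_force: 0.0
```

Request:
play_rows(
  rows="0 0 0 0.03 0 -0.015 0.045;0 0 0 0.035 0 -0.01 0.045;0 0 0 0.035 0 -0.01 0.045;0 0 0 0.035 0 -0.01 0.045;0 0 0 0.035 0 -0.01 0.045;0 0 0 0.035 0 -0.01 0.045;0 0 0 0.03 0 -0.01 0.045;0 0 0 0 0 0 0.045",
)

```text
time: 12.92
tool_pos: [0.4607, 0.5518, 0.1463]
tool_rot: [2.024, 2.042, -0.355]
contact_force: [-1.2, -0.5, 0.2]
finger_gap: 0.0447
grasp_force: 0.0
```

```bash
python3 - <<'E'
from fin import *
for i in range(2): read_camera("side")
for n in("top","side"):
    c=read_camera(n); ctr=[.4475,.306] if n=="top" else [.4468,.306]
    o=fine(c,np.array(ctr));print(n,ctr,o[:-1]); m=measure(c); print(np.degrees(m["bulge"]),m["ctr"])
    if n=="top":cv2.imwrite("pics/z2.png",o[-1][:,:,::-1][240:840,60:660])
    for r in silhouettes("peg_centre",c)[:1]:
        ys,xs=np.nonzero(r["pixels"]);p=atz(c,xs.mean(),ys.mean(),.06 if n=="side" else .07);print("peg",r["p"],p,np.degrees(np.arctan2(p[1]-.306,p[0]-.4472)))
print(arm.get_state()["time"])
E
```

```text
top [0.4475, 0.306] (array([160.5, 160.7, 160.4, 160.4]), 'rmax', np.float64(0.08), 'tip r', np.float64(0.0667), 'tipang', np.float64(28.36), 'meanang', np.float64(4.69))
160.4882135358517 [0.44756481 0.30573117]
side [0.4468, 0.306] (array([180.1, 233.8, 160.9, 160.9]), 'rmax', np.float64(0.0825), 'tip r', np.float64(0.0834), 'tipang', np.float64(161.89), 'meanang', np.float64(161.9))
-32.38960308320964 [0.44161478 0.30722766]
peg 0.72 [0.46420511 0.26373391 0.06      ] -68.08337016890694
13.2167
```

View pics/z2.png

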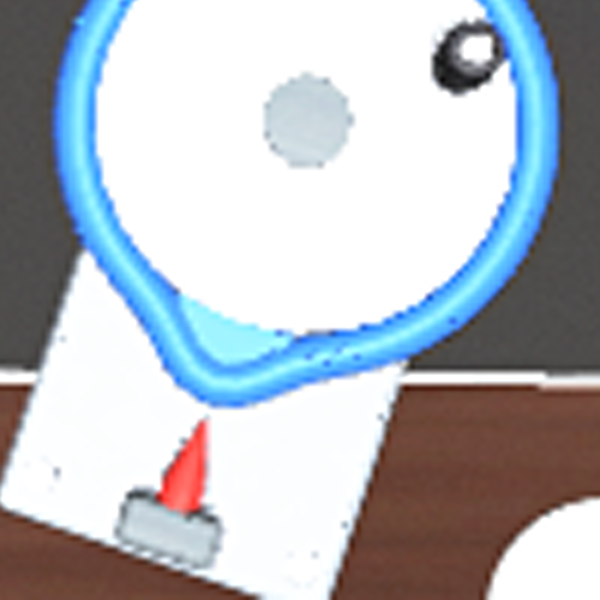

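The zoom shows the peak near (213,402) facing the pointer tip at (207,418). Cameras, peg and tool position all agree to within about 1° (roughly 1 mm at the rim), and the gripper is clear. Handing in.

```bash
python3 -c "
from cell import arm
print(arm.close_job())"
```

```text
the job is handed in; nothing more can be done
None
```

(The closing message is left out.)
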